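Press the tilt plate's corner to its set collar and let it spring back

TASK

Check the spring travel of the tilt plate under the punch turntable: with a fingertip, press down the pad on the corner beside the raised collar (the other scale rod's collar is parked at the foot) until that corner's pointer is level with the raised collar, hold it there for about a second without driving the pointer past the collar, then let go so that the plate springs back level. Press only that one pad: do not grasp or lift anything, keep off the turntable and punch, leave the other corner unpressed and leave the gauges standing about as they are.

Things in the scene. Friction and masses are not known exactly. Their poses are not given: they have to be found in the camera images.
- fixture: Fixed black steel tilt fixture: base 130 x 190 x 12 mm with a cross bar 36 x 345 x 12 mm under its front edge. Origin at the centre of the underside on the granite; x points from the front (robot side) to the back, y to its left, z up. Near each end of the bar, at x -42, y +155 (left) and y -155 (right), stands an upright graduated aluminium scale rod 12 x 12 mm, top 112 mm above the granite. The fixture cannot move.
- tilt_plate (a joint): Tilt of the aluminium plate, rad, 0 = level (rest), stops at -0.28 and 0.28; positive = left (+y) side down, negative = right side down. Plate 120 (x) x 170 (y) x 10 mm; its hinge runs along the fixture's x through fixture y 0, 65 mm above the granite, at the plate's mid thickness. Sprung to level by 3.8 N m per rad, damped (0.2 N m s per rad): on a pad about 58 N per rad, so pressing to the collar takes about 5 to 12 N. The plate goes back to level by itself when let go.
- pad_top_left (a point): Middle of the slightly domed top of the steel pad (24 mm diameter, 14 mm tall) on the plate's left front corner, at fixture x -42, y +65, height 84 mm when level. Pushed down, it goes about 6 to 12 mm at the collar heights drawn; the pointer tip goes down 2.15 times as far as the pad.
- pad_top_right (a point): The same on the right front corner, at fixture x -42, y -65, height 84 mm when level.
- pointer_left (a point): Tip of the slender steel pointer that sticks out sideways from the plate's left front corner to the left scale rod: fixture x -42, y +140, height 65 mm when level; it goes down as the left pad is pressed.
- pointer_right (a point): Tip of the same pointer on the right: fixture x -42, y -140, height 65 mm when level; it goes down as the right pad is pressed.
- set_collar: The raised collar, dark steel, 34 (x) x 24 (y) x 10 mm tall, clamped on either the left or the right scale rod, its middle 39 to 51 mm above the granite; origin at its middle. It marks how far the pointer beside it must go down: the tip level with the collar, that is between its lower and upper edge (within 5 mm of its middle). It does not move.
- parked_collar: A like collar on the other rod, parked on the base at its foot, middle 17 mm above the granite; origin at its middle. The corner beside it is not to be pressed.
- turntable: Aluminium turntable 64 mm diameter, 14 mm thick, that turns under a light push, on top of the tilt plate, with a stepped steel punch upright on it, top 122 mm above the granite. Origin at the turntable's underside centre, 18 mm behind the plate's middle (fixture x +18, y 0), 70 mm above the granite. Not to be touched.
- height_master: Loose stepped chrome height master 120 mm tall on a 50 x 50 mm foot, origin under its centre; leave alone.
- v_block: Loose dark-blued V-block 60 x 42 x 40 mm with a stirrup clamp, 88 mm tall in all, origin under its centre; leave alone.
- ring_gauge: Loose brass thread ring gauge lying flat, 52 mm outside, 24 mm inside, 14 mm high, origin under its centre; leave alone.
- centre_finder: Loose black steel centre-finder standing upright, 26 mm diameter, 75 mm tall, origin under its centre; leave alone.

How it is judged (in metres and radians):
On the way:
1. a fingertip presses the pad beside the raised collar and keeps that corner's pointer level with the collar (within 5 mm of its middle) for 0.8 s (((horizontal distance between pointer_left and set_collar below 0.05 m and z of pointer_left in the frame of set_collar between -0.005 and 0.005 m and contact force between the fingers and tilt_plate_c0 above 1 N) or (horizontal distance between pointer_right and set_collar below 0.05 m and z of pointer_right in the frame of set_collar between -0.005 and 0.005 m and contact force between the fingers and tilt_plate_c1 above 1 N))), for 0.8 s.
At the end, for the whole second after the job is handed in: After the press the plate is released and back level (within 0.02 rad) and at rest, and all four gauges stand within 10 mm of where they were (value of joint tilt_plate between -0.02 and 0.02 rad and velocity of joint tilt_plate between -0.05 and 0.05 rad/s and distance of each of height_master, v_block, ring_gauge, centre_finder from where it was at the start of the episode below 0.01 m); the robot touches nothing.
It fails at once if the pointer was driven past the raised collar (more than 9 mm below its middle) ((horizontal distance between pointer_left and set_collar below 0.05 m and z of pointer_left in the frame of set_collar below -0.009 m) or (horizontal distance between pointer_right and set_collar below 0.05 m and z of pointer_right in the frame of set_collar below -0.009 m)).
It fails at once if the corner beside the parked collar was pressed down ((horizontal distance between pointer_left and set_collar above 0.05 m and value of joint tilt_plate above 0.05 rad) or (horizontal distance between pointer_right and set_collar above 0.05 m and value of joint tilt_plate below -0.05 rad)).
It fails at once if the turntable or punch was touched (contact force between any of the fingers, the arm and turntable above 1.5 N).
It fails at once if a gauge was moved, lifted or knocked over (distance of any of height_master, v_block, ring_gauge, centre_finder from where it was at the start of the episode above 0.01 m or angle between any of height_master, v_block, ring_gauge, centre_finder's own z axis and vertical above 0.3 rad).
It also fails if it takes over 38 s, if anything falls off the work surface, if the arm or the gripper's body presses on something with over 40 N, if the wrist force passes 120 N, or if a joint passes its speed limit or range.

ROBOT

A 6-joint arm with a two-finger parallel gripper is mounted at the origin on the work surface. World frame = base frame: x ahead of the robot, y to its left, z up, the work surface at z = 0. Lengths are in mm, angles in rad, forces in N, time in s.
With the tool pointing down it reaches from about 350 to 975 mm from the base axis. Payload 7.1 kg.
Tool frame: the origin (TCP) lies on the front face of the gripper's body, between the roots of the fingers; the fingertips stand 80 mm ahead of it and the grasp point (between the pads) lies 61 mm ahead of it (env.tips_ahead is the distance from the TCP to the fingertips, in mm); z points along the fingers, y is the direction in which the jaws open and shut (so a half turn about z gives the same grasp; the last joint's range is limited). The gripper opens to 88 mm and grips with 3 to 60 N. Pads are 20 mm wide; open, the fingers measure 115 mm over their backs; the gripper's body (75 mm by 178 mm) begins 61 mm behind the grasp point.
Start: joints at [1.083, 0.423, 1.63, -0, 1.089, -0.019], TCP at [282.353, 557.568, 302.675] pointing down, gripper open.
Joint ranges: [-3, 3], [-0.9, 2.11], [0.09, 2.58], [-1.31, 4.45], [0.11, 2.69], [-2.54, 2.54]. Speed limits (rad/s): [2.39, 2.39, 3.01, 3.14, 3.14, 3.14].

INTERFACE

Orientations are given as a unit quaternion [x, y, z, w].
In Python, from station import env, set_gripper, viewer, workorder gives the robot as it stands. Calls block until the motion is done:
- env.reach(position, orientation): joint-space move of the TCP to a pose.
- env.move_l(position, rot=None, rate=150, f_stop=None): straight line of the TCP; rot=None keeps the orientation; rate is the mean speed in mm/s. With f_stop (N) it stops when the force on the tool has changed by that much, and returns True; else False.
- env.move_joints(angles): joint-space move.
- set_gripper(opening): finger opening in mm; the grip force is fixed at half the most; returns when the fingers have stopped.
- env.hold(seconds).
- env.ik(position, orientation): joint angles nearest the present ones, or None.
- env.read_state(): the state.
- viewer.camera(name): name is "scene" or "top" or "wrist"; returns the picture (420x560x3 uint8, blue, green, red); there is no depth.
- viewer.camera_params(name): a dict with "fx", "fy", "cx", "cy" (pixels), "dist" ([k1, k2, p1, p2, k3] as OpenCV has them; the pictures are not rectified), "pose" (4x4, takes a point from camera to world coordinates); the wrist camera has in their place "tool_from_camera" (4x4, takes a point from camera to tool coordinates, whose origin is the TCP and whose axes are the flange's). Camera axes: x right, y up, looking along -z (the intrinsics and any distortion apply to the point x, -y, -z); pixel columns grow to the right and rows downward; lengths in mm; the calibration is good to about 2 mm. A picture is of the moment at which its call begins: read the wrist's pose just before it. camera_params takes no time and is no camera call.
A pose or a line that the arm cannot do raises env.IKError and nothing moves.
- workorder.sign_off(): hands the job in, once; it reports no verdict.
The state is a dict: "time_s": time; "qpos": joint angles; "dq": joint speeds; "tau": joint torques, N m; "tool_pos": TCP position; "orientation": TCP orientation; "force": force on the tool from outside, world axes, zero at the start; "wrist_torque": the same for the moment, N m; "width": finger opening in mm.
Only numpy, scipy, OpenCV 4.12 (cv2) and the standard library are available. Lean on these libraries where they do the work, as an engineer would, in place of code of your own. Each camera call takes 0.05 s, during which the arm holds its last target.

## Working session

There is one attempt and no reset: what is moved stays moved. The work goes in short steps, each a Python script; the robot and the scene stay as the last script left them, time stands still between calls to the robot, and variables do not carry over. Pictures are saved under pics/ and viewed, and the job is handed in when it is done.

```bash
ls; mkdir -p pics
python3 - <<'E'
from station import env, set_gripper, viewer, workorder
import cv2
for n in ["scene","top","wrist"]:
    cv2.imwrite(f"pics/a_{n}.png",viewer.camera(n))
    print(n,viewer.camera_params(n))
s=env.read_state();print(s)
E
```

```text
pics
scene {'fx': 540.7188869922268, 'fy': 540.7188869922268, 'cx': 276.89248315704765, 'cy': 206.04624985037574, 'dist': array([0.00776643, 0.        , 0.        , 0.        , 0.        ]), 'pose': array([[ 8.61279995e-01, -3.64601630e-01,  3.53924317e-01,
         9.80815775e+02],
       [ 5.08074914e-01,  6.07613510e-01, -6.10463516e-01,
        -6.46682020e+02],
       [ 7.52679571e-03,  7.05600081e-01,  7.08570302e-01,
         8.68254382e+02],
       [ 0.00000000e+00,  0.00000000e+00,  0.00000000e+00,
         1.00000000e+00]])}
top {'fx': 534.969539183446, 'fy': 534.969539183446, 'cx': 279.74548315630506, 'cy': 211.66082952524118, 'dist': array([-0.1865071,  0.       ,  0.       ,  0.       ,  0.       ]), 'pose': array([[ 4.76381891e-03,  9.98582817e-01, -5.30062582e-02,
         5.41260798e+02],
       [-9.99946226e-01,  4.26864380e-03, -9.45111795e-03,
         4.12013815e+01],
       [-9.21145916e-03,  5.30484312e-02,  9.98549454e-01,
         1.15824645e+03],
       [ 0.00000000e+00,  0.00000000e+00,  0.00000000e+00,
         1.00000000e+00]])}
wrist {'fx': 309.6584450889
[... 492 characters left out ...]
+00,
         1.00000000e+00]])}
{'time_s': 0.15, 'qpos': array([ 1.08300310e+00,  4.23671773e-01,  1.63047627e+00, -5.42306984e-06,
        1.08861007e+00, -1.90205117e-02]), 'dq': array([-0.00024238, -0.00295173, -0.00117714, -0.00123608, -0.0002823 ,
        0.00081249]), 'tau': array([ 2.71037979e-04, -5.44981992e+01, -2.73919362e+01,  6.44160435e-02,
        2.04761373e-02, -1.14153165e-04]), 'tool_pos': array([282.20685145, 557.29512208, 302.09117997]), 'orientation': array([ 2.32244900e-01,  9.72657168e-01, -5.64722229e-04, -1.43767554e-04]), 'force': array([0.45571725, 0.17539365, 0.12049666]), 'wrist_torque': array([-0.01633195, -0.03890267,  0.0065406 ]), 'width': 88.0091814549891}
```

View pics/a_scene.png

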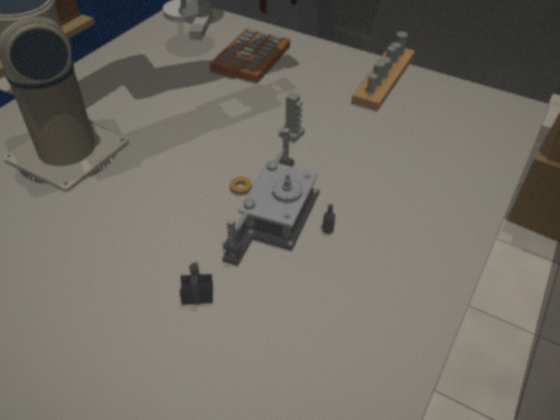

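View pics/a_top.png

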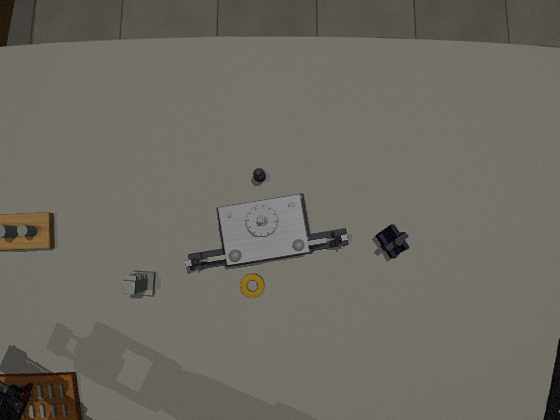

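View pics/a_wrist.png

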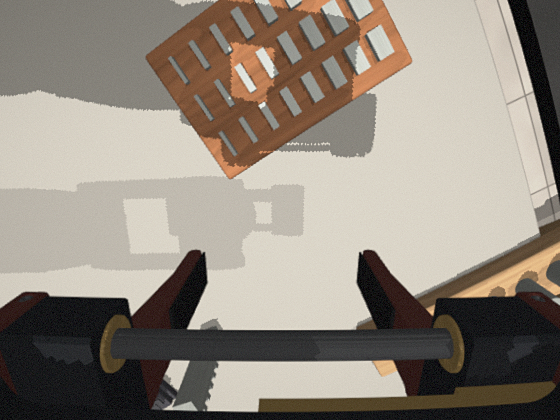

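The scene view shows the fixture near (280,195). In the top view the pads are near (235,256) on the left and (299,245) on the right. I'll zoom in and localise them.

```bash
cat > h.py <<'E'
import numpy as np, cv2
from station import env, set_gripper, viewer, workorder
from scipy.spatial.transform import Rotation as R
def campose(n,st=None):
    p=viewer.camera_params(n)
    if n!="wrist": return p,p["pose"]
    T=np.eye(4);T[:3,:3]=R.from_quat(st["orientation"]).as_matrix();T[:3,3]=st["tool_pos"]
    return p,T@p["tool_from_camera"]
def ray(n,uv,st=None):
    p,T=campose(n,st)
    K=np.array([[p["fx"],0,p["cx"]],[0,p["fy"],p["cy"]],[0,0,1]])
    q=cv2.undistortPoints(np.array([[uv]],float),K,p["dist"])[0,0]
    d=T[:3,:3]@np.array([q[0],-q[1],-1]);return T[:3,3],d
def onz(n,uv,z,st=None):
    o,d=ray(n,uv,st);return o+d*(z-o[2])/d[2]
def proj(n,X,st=None):
    p,T=campose(n,st)
    K=np.array([[p["fx"],0,p["cx"]],[0,p["fy"],p["cy"]],[0,0,1]])
    c=T[:3,:3].T@(np.asarray(X,float)-T[:3,3]);c=c*[1,-1,-1]
    return cv2.projectPoints(c.reshape(1,1,3),np.zeros(3),np.zeros(3),K,p["dist"])[0].ravel()
E
python3 - <<'E'
from h import *
im=cv2.imread("pics/a_top.png");cv2.imwrite("pics/a_topz.png",cv2.resize(im[165:305,175:375],None,fx=4,fy=4,interpolation=cv2.INTER_CUBIC))
im=cv2.imread("pics/a_scene.png");cv2.imwrite("pics/a_scz.png",cv2.resize(im[85:270,215:345],None,fx=3.2,fy=3.2,interpolation=cv2.INTER_CUBIC))
for uv in [(235,256),(299,245)]: print(onz("top",uv,84))
E
```

```text
[508.70369345 140.83600862  84.        ]
[531.49168538  12.43174327  84.        ]
```

View pics/a_topz.png

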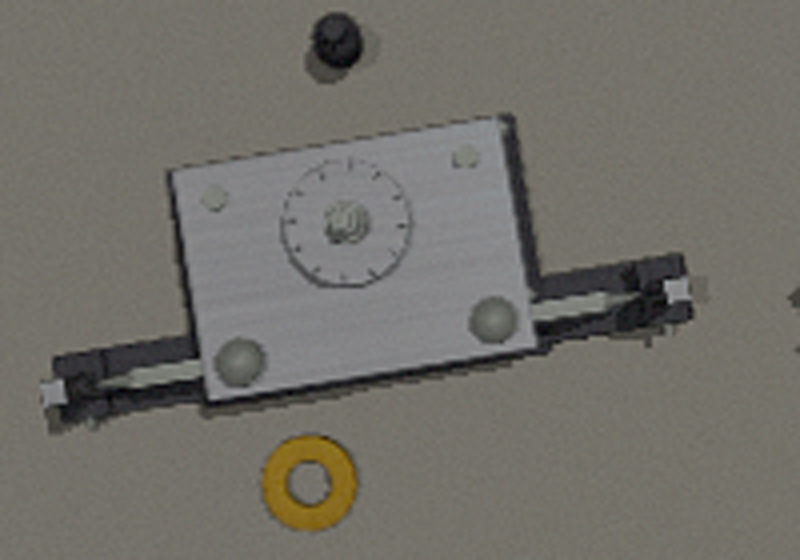

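View pics/a_scz.png

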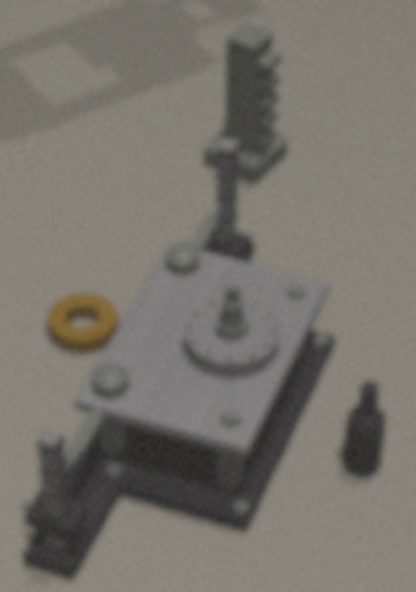

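The pads are about 130 mm apart, as expected, and the yaw is about 10°. The right collar looks like the raised one, so I'll check both rods with closer wrist views from the front.

```bash
cat >> h.py <<'E'
def frame(pl,pr):
    pl=np.array(pl)[:2];pr=np.array(pr)[:2];y=(pl-pr)/np.linalg.norm(pl-pr);x=np.array([y[1],-y[0]])
    return (pl+pr)/2+42*x,x,y
def fx(F,p): o,x,y=F; q=o+p[0]*x+p[1]*y; return np.array([q[0],q[1],p[2]])
def lookpose(target,az,tilt,dist):
    # camera axis look dir with elevation; tool x up
    d=np.array([np.cos(az)*np.cos(tilt),np.sin(az)*np.cos(tilt),-np.sin(tilt)])
    up=np.array([0,0,1.])-d*(-np.sin(tilt)); up/=np.linalg.norm(up)
    T=np.eye(4);T[:3,:3]=np.c_[np.cross(d,up),up,-d];T[:3,3]=np.array(target)-d*dist
    W=T@np.linalg.inv(viewer.camera_params("wrist")["tool_from_camera"])
    return W[:3,3],R.from_matrix(W[:3,:3]).as_quat()
E
python3 - <<'E'
from h import *
F=frame((508.7,140.84),(531.49,12.43)); print(F)
for side in (1,-1):
  t=fx(F,(-42,side*145,60))
  for el in (20,30,40,50):
   for az in (-10,10,30):
    for d in (200,250,300):
      p,q=lookpose(t,np.radians(az),np.radians(el),d)
      try: j=env.ik(p,q)
      except Exception as e: j=None
      if j is not None: print(side,el,az,d,p.round(),np.round(j,2))
E
```

```text
(array([561.44875719,  83.97439823]), array([0.98461327, 0.17474758]), array([-0.17474758,  0.98461327]))
1 20 -10 200 [386. 238.  43.] [ 1.01  1.24  2.19  4.33  1.63 -1.3 ]
1 20 10 200 [386. 200.  43.] [ 0.73  1.38  2.33  3.76  2.   -1.25]
1 20 10 250 [340. 192.  60.] [ 0.86  1.42  2.41  3.93  2.04 -1.1 ]
1 20 10 300 [294. 183.  77.] [ 1.05  1.47  2.47  4.16  2.01 -0.91]
1 20 30 200 [400. 164.  43.] [ 0.18  1.42  2.36  2.74  2.12 -1.81]
1 20 30 250 [359. 140.  60.] [ 0.08  1.49  2.44  2.58  2.23 -1.96]
1 20 30 300 [318. 117.  77.] [-0.08  1.6   2.52  2.29  2.28 -2.24]
1 30 -10 200 [385. 238.  62.] [ 1.    1.1   2.26  4.28  1.44 -1.37]
1 30 -10 250 [342. 246.  87.] [ 1.13  1.04  2.31  4.4   1.41 -1.36]
1 30 10 200 [385. 199.  62.] [ 0.72  1.23  2.41  3.69  1.78 -1.31]
1 30 10 250 [343. 192.  87.] [ 0.84  1.24  2.5   3.81  1.83 -1.2 ]
1 30 10 300 [300. 184. 112.] [ 1.    1.26  2.58  3.98  1.83 -1.06]
1 30 30 200 [399. 163.  62.] [ 0.19  1.27  2.44  2.8   1.89 -1.76]
1 30 30 250 [361. 142.  87.] [ 0.1   1.32  2.54  2.69  2.   -1.87]
1 40 -10 200 [387. 238.  82.] [ 0.96  0.94  2.31  4.2
[... 2145 characters left out ...]
62]
-1 40 30 250 [ 418. -140.  114.] [-0.85  0.84  2.3   1.78  1.18 -1.58]
-1 40 30 300 [ 385. -160.  146.] [-0.96  0.75  2.34  1.64  1.17 -1.51]
-1 50 -10 200 [443. -49. 100.] [-0.11  0.85  2.49  3.2   1.19 -1.56]
-1 50 -10 250 [411. -43. 139.] [-0.1   0.74  2.57  3.21  1.17 -1.56]
-1 50 10 200 [443. -85. 100.] [-0.48  0.82  2.44  2.53  1.09 -1.65]
-1 50 10 250 [412. -90. 139.] [-0.56  0.71  2.51  2.44  1.05 -1.63]
-1 50 10 300 [380. -96. 177.] [-0.65  0.57  2.57  2.31  1.   -1.57]
-1 50 30 200 [ 456. -119.  100.] [-0.67  0.78  2.28  1.89  0.97 -1.47]
-1 50 30 250 [ 428. -135.  139.] [-0.76  0.67  2.32  1.76  0.96 -1.39]
-1 50 30 300 [ 400. -151.  177.] [-0.85  0.56  2.34  1.61  0.97 -1.28]
```

Run:
```python
from h import *
F=frame((508.7,140.84),(531.49,12.43))
q0=np.array([0,.423,1.63,0,1.089,0])
for side in (1,-1,0):
  t=fx(F,(-42,side*145,50))
  for el in (35,45,55):
   for az in range(-180,180,30):
    for d in (260,340,420):
      p,q=lookpose(t,np.radians(az),np.radians(el),d)
      try: j=env.ik(p,q)
      except Exception as e: j=None
      if j is not None and abs(j[3])<1.3 and p[2]>90: print(side,el,az,d,p.round(),np.round(j,2))
```

```text
1 35 -180 260 [655. 220.  96.] [ 0.23  1.25  0.89  0.28  2.24 -1.32]
1 35 -180 340 [720. 220. 142.] [ 0.22  1.3   0.65  0.32  2.42 -1.26]
1 35 -180 420 [786. 220. 188.] [ 0.2   1.42  0.27  0.43  2.66 -1.12]
1 35 -150 260 [633. 300.  96.] [ 0.45  1.27  0.82 -0.1   2.3  -1.66]
1 35 -150 340 [690. 333. 142.] [ 0.45  1.34  0.55 -0.11  2.51 -1.68]
1 35 -120 260 [574. 358.  96.] [ 0.66  1.21  0.98 -0.44  2.14 -1.94]
1 35 -120 340 [607. 415. 142.] [ 0.69  1.25  0.77 -0.47  2.31 -2.01]
1 35 -120 420 [640. 472. 188.] [ 0.71  1.33  0.48 -0.55  2.5  -2.14]
1 35 -90 260 [494. 379.  96.] [ 0.87  1.09  1.29 -0.7   1.85 -2.05]
1 35 -90 340 [494. 445. 142.] [ 0.92  1.08  1.16 -0.68  1.98 -2.11]
1 35 -90 420 [494. 510. 188.] [ 0.96  1.1   1.   -0.69  2.12 -2.19]
1 35 -60 260 [414. 358.  96.] [ 1.04  0.97  1.68 -0.98  1.53 -1.99]
1 35 -60 340 [381. 414. 142.] [ 1.13  0.92  1.61 -0.9   1.63 -2.06]
1 35 -60 420 [349. 471. 188.] [ 1.21  0.88  1.52 -0.85  1.75 -2.13]
1 35 -30 340 [299. 332. 142.] [ 1.3   0.81  2.08 -1.25  1.33 -1.82]
1 35 -30 420 [242. 364. 188.] [ 1.43  0.72  2.05 -1.1   1.42 -1.92]
1 35
[... 14722 characters left out ...]
 1.06 -0.99]
0 55 60 420 [ 408. -120.  279.] [-0.75  0.32  2.14  0.98  1.19 -0.85]
0 55 90 260 [521. -58. 148.] [-0.45  0.72  1.84  0.85  1.24 -1.02]
0 55 90 340 [ 521. -104.  214.] [-0.52  0.63  1.79  0.77  1.37 -0.94]
0 55 90 420 [ 521. -150.  279.] [-0.59  0.55  1.72  0.72  1.51 -0.88]
0 55 120 260 [588. -39. 148.] [-0.3   0.84  1.52  0.57  1.55 -1.07]
0 55 120 340 [611. -79. 214.] [-0.34  0.79  1.43  0.54  1.68 -1.02]
0 55 120 420 [ 634. -119.  279.] [-0.38  0.76  1.31  0.53  1.82 -0.97]
0 55 150 260 [637.  10. 148.] [-0.12  0.95  1.27  0.33  1.79 -1.24]
0 55 150 340 [677. -13. 214.] [-0.14  0.92  1.14  0.32  1.94 -1.21]
0 55 150 420 [716. -36. 279.] [-0.16  0.92  0.98  0.33  2.09 -1.17]
```

Run:
```python
from h import *
set_gripper(0)
F=frame((508.7,140.84),(531.49,12.43))
env.move_joints([.1,.2,1.6,.4,1.2,-.5]); print(env.read_state()["tool_pos"],env.read_state()["time_s"])
p,q=lookpose(fx(F,(-42,-145,50)),np.radians(60),np.radians(45),340)
env.reach(p,q)
s=env.read_state();np.savez("b.npz",**s);print(s["tool_pos"],s["time_s"],s["width"],s["force"])
im=viewer.camera("wrist");cv2.imwrite("pics/b.png",im)
for k,P in dict(rodtop=(-42,-155,112),ptr=(-42,-140,65),padR=(-42,-65,84),padL=(-42,65,84)).items(): print(k,proj("wrist",fx(F,P),s).round(1))
```

```text
[589.91441597 155.75268472 467.30059525] 3.3833
[ 443.63069338 -243.95733462  180.76342695] 5.1167 0.7624701661011837 [ 0.51089175  0.60321967 -0.21252485]
rodtop [287.5 175.3]
ptr [277.8 203.6]
padR [236.8 158.1]
padL [185.1 117.7]
```

View pics/b.png

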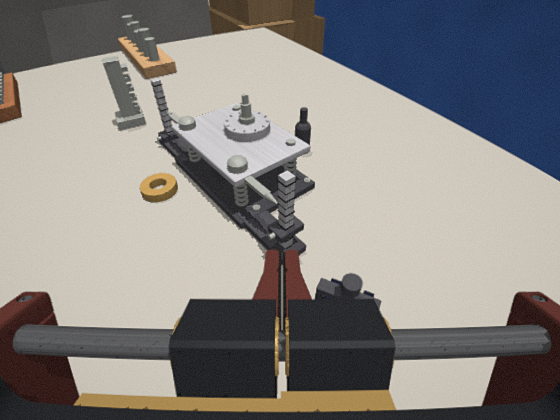

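The right rod's collar at about (277,222) looks raised, and its rod top at (287,175) matches the projection. Zooming in to measure.

Run:
```python
from h import *
im=cv2.imread("pics/b.png")
cv2.imwrite("pics/bz.png",cv2.resize(im[160:260,220:330],None,fx=6,fy=6,interpolation=cv2.INTER_CUBIC))
cv2.imwrite("pics/bz2.png",cv2.resize(im[70:160,130:240],None,fx=6,fy=6,interpolation=cv2.INTER_CUBIC))
s=np.load("b.npz")
F=frame((508.7,140.84),(531.49,12.43))
for h in (17,39,45,51):
  print(h,[proj("wrist",fx(F,(-42+a,-155+b,h+c)),s).round(1).tolist() for a,b,c in [(-17,-12,5),(17,-12,5),(-17,12,5),(-17,-12,-5),(17,-12,-5)]])
```

```text
17 [[281.8, 251.9], [304.4, 236.9], [268.3, 239.1], [281.8, 257.4], [304.0, 242.5]]
39 [[281.8, 238.8], [305.5, 223.7], [267.7, 226.0], [281.8, 244.9], [305.0, 229.8]]
45 [[281.8, 235.0], [305.8, 219.9], [267.5, 222.2], [281.8, 241.3], [305.3, 226.2]]
51 [[281.8, 231.2], [306.1, 216.0], [267.3, 218.3], [281.8, 237.6], [305.6, 222.5]]
```

View pics/bz.png

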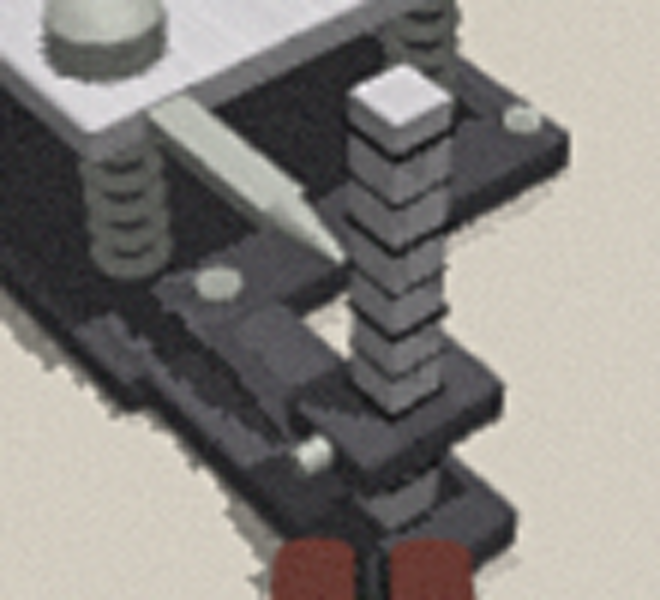

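View pics/bz2.png

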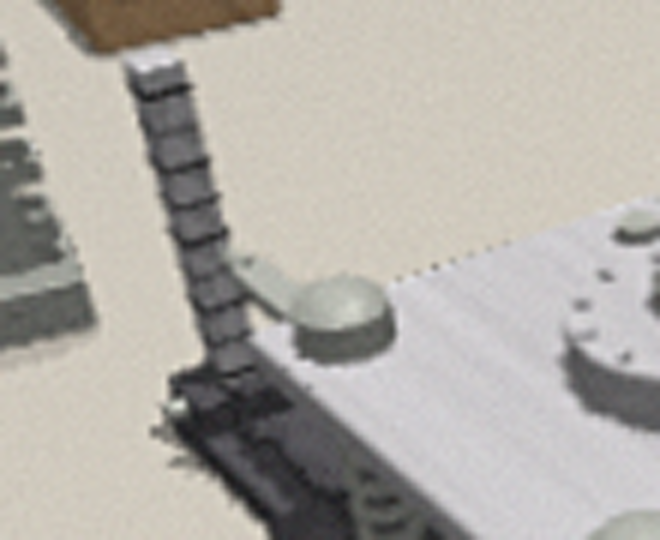

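Run:
```python
from h import *
s=np.load("b.npz")
F=frame((508.7,140.84),(531.49,12.43))
zs=np.arange(0,125,.25)
def zof(a,b,v):
  return np.interp(-v,[-proj("wrist",fx(F,(-42+a,-155+b,z)),s)[1] for z in zs],zs)
C=lambda x,y:(220+x/6,160+y/6)
for n,a,b,x,y in [("top near",-6,-6,400,130),("top L",-6,6,350,97),("top R",6,-6,453,97),("top far",6,6,403,66),("collar near",-6,-6,400,413),("collar L",-6,6,355,383),("collar R",6,-6,440,383),("foot near",-6,-6,400,528),("colL top",-17,12,297,388),("corner top",-17,-12,362,452),("corner bot",-17,-12,362,483),
  ("corner R t",17,-12,503,380),("corner R b",17,-12,500,412)]:
  print(n,C(x,y),proj("wrist",fx(F,(-42+a,-155+b,50)),s).round(1),zof(a,b,C(x,y)[1]).round(1))
print("tip",zof(0,15,160+258/6), proj("wrist",fx(F,(-42,-140,65)),s), C(345,258))
```

```text
top near (286.6666666666667, 181.66666666666666) [286.1 226.8] 111.2
top L (278.3333333333333, 176.16666666666666) [278.9 220.5] 110.4
top R (295.5, 176.16666666666666) [294.6 221.5] 111.6
top far (287.1666666666667, 171.0) [287.3 215.5] 110.7
collar near (286.6666666666667, 228.83333333333331) [286.1 226.8] 46.8Traceback (most recent call last):
  File "<stdin>", line 10, in <module>
  File "<stdin>", line 6, in zof
  File "h.py", line 17, in proj
    p,T=campose(n,st)
        ~~~~~~~^^^^^^
  File "h.py", line 5, in campose
    p=viewer.camera_params(n)
ValueError: time passes only in moves, steps and waits
```

Run:
```python
from h import *
s=np.load("b.npz")
P=viewer.camera_params("wrist")
class V: 
  def camera_params(self,n): return P
import h; h.viewer=V()
F=frame((508.7,140.84),(531.49,12.43))
zs=np.arange(0,125,5.)
def zof(a,b,v):
  return np.interp(-v,[-proj("wrist",fx(F,(-42+a,-155+b,z)),s)[1] for z in zs],zs)
C=lambda x,y:(220+x/6,160+y/6)
for n,a,b,x,y in [("collar near",-6,-6,400,413),("collar L",-6,6,355,383),("collar R",6,-6,440,383),("foot near",-6,-6,400,528),("colL top",-17,12,297,388),("corner top",-17,-12,362,452),("corner bot",-17,-12,362,483),
  ("corner R t",17,-12,503,380),("corner R b",17,-12,500,412)]:
  print(n,C(x,y),zof(a,b,C(x,y)[1]).round(1))
print("tip",zof(0,15,160+258/6), proj("wrist",fx(F,(-42,-140,65)),s), C(345,258))
```

```text
collar near (286.6666666666667, 228.83333333333331) 46.8
collar L (279.1666666666667, 223.83333333333334) 44.8
collar R (293.3333333333333, 223.83333333333334) 46.4
foot near (286.6666666666667, 248.0) 14.3
colL top (269.5, 224.66666666666669) 46.1
corner top (280.3333333333333, 235.33333333333331) 49.5
corner bot (280.3333333333333, 240.5) 41.3
corner R t (303.8333333333333, 223.33333333333334) 44.6
corner R b (303.3333333333333, 228.66666666666669) 35.9
tip 65.91519456936514 [277.80144367 203.63173261] (277.5, 203.0)
```

The raised collar is on the right rod, with its middle about 41 mm up (top edge about 46 mm). The left collar is at the foot. Next I move over the right pad.

Run:
```python
from h import *
F=frame((508.7,140.84),(531.25,13.0))
pad=fx(F,(-42,-65,84)); print(pad,env.tips_ahead)
x=-np.r_[F[1],0]; z=np.array([0,0,-1.]); 
best=None
for xx in (x,):
  q=R.from_matrix(np.c_[xx,np.cross(z,xx),z]).as_quat()
  p=pad+[0,0,env.tips_ahead+45]
  print(env.ik(p,q))
s=env.read_state(); env.move_l(s["tool_pos"]+[0,0,130],rate=250)
env.reach(p,q)
s=env.read_state();np.savez("c.npz",**s);print(s["time_s"],s["tool_pos"],p,s["force"])
cv2.imwrite("pics/c.png",viewer.camera("wrist"))
print(proj("wrist",pad,s),proj("wrist",fx(F,(-42,-140,65)),s))
```

```text
[531.26619072  12.90821193  84.        ] 80.0
[ 1.89771024e-03  4.20728295e-01  1.90178035e+00 -4.44089210e-16
  8.19084005e-01 -1.74349495e+00]
6.9417 [530.51354951  12.28980407 207.94347815] [531.26619072  12.90821193 209.        ] [ 0.3125056  -0.24714297 -0.28284318]
[283.08086924 241.15253694] [186.46951285 232.11304404]
```

View pics/c.png

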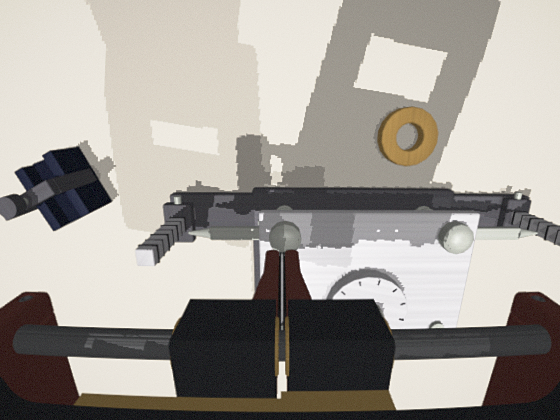

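The wrist view shows the right pad at (285,237), about 3 mm from the prediction, and the way down is clear. I'll correct for that and press in stages.

```bash
cat >> h.py <<'E'
def st():
    env.hold(0.25)
    s=env.read_state();return s
E
python3 - <<'E'
from h import *
s=np.load("c.npz")
m=onz("wrist",(285,237.5),82,s); print(m)
m2=(m+[531.27,12.91,0])/2; 
g=[m2[0],m2[1],84+80+12]
env.move_l(g,rate=120); a=st(); print(a["tool_pos"],g,a["force"])
hit=env.move_l([g[0],g[1],84+80-4],rate=12,f_stop=1.0)
a=st();print(hit,a["tool_pos"],a["force"],a["time_s"])
E
```

```text
[529.04093811  13.93019753  82.        ]
[530.55407181  13.26548111 176.68802219] [np.float64(530.1554690532123), np.float64(13.420098764582786), 176] [ 0.65694253  0.9803341  -0.48004511]
True [529.84748736  13.38687547 163.17178566] [-0.00727122 -0.17294832  0.82238769] 8.8833
```

Run:
```python
from h import *
a=env.read_state()
env.move_l([530.15,13.42,155.3],rate=12)
a=st();print(a["tool_pos"],a["force"],a["time_s"])
cv2.imwrite("pics/d_w.png",viewer.camera("wrist"))
im=viewer.camera("scene");cv2.imwrite("pics/d_s.png",im)
cv2.imwrite("pics/d_sz.png",cv2.resize(im[200:275,205:275],None,fx=8,fy=8,interpolation=cv2.INTER_CUBIC))
f=[]
for i in range(6): f.append(env.read_state()["force"][2]); env.hold(0.03)
print(np.mean(f),np.std(f))
np.savez("d.npz",**a)
```

```text
[530.24147538  12.62363416 155.70205284] [-1.42704973 -6.93904719  9.24137449] 9.9417
8.673330013589457 0.3487006636042046
```

View pics/d_w.png

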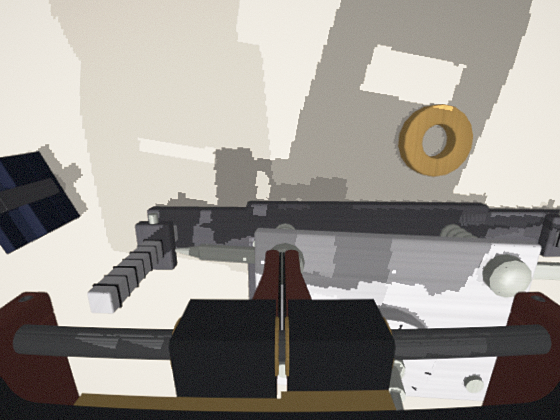

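View pics/d_sz.png

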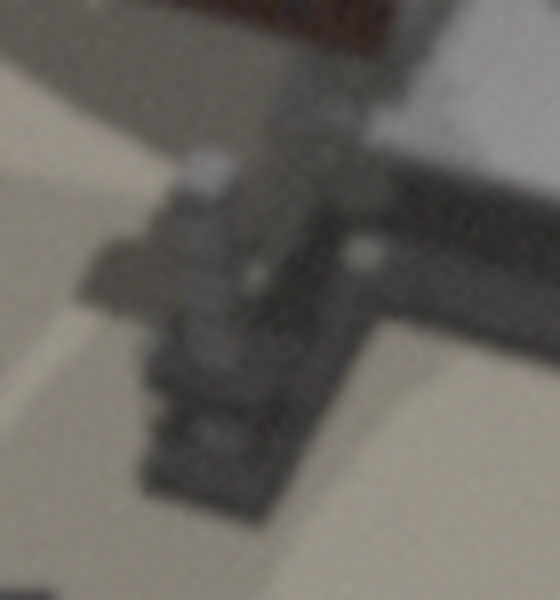

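Run:
```python
from h import *
import h
P={n:viewer.camera_params(n) for n in ("scene","wrist")}
class V:
  def camera_params(self,n): return P[n]
h.viewer=V()
F=frame((508.7,140.84),(530.9,13.2))
Z=lambda uv:((uv-[205,200])*8).round()
print("rodtop",Z(proj("scene",fx(F,(-42,-155,112)))))
for z in (38,42,46,50): print(z,Z(proj("scene",fx(F,(-42,-139,z)))))
for hc in (39,41,43): print(hc,[Z(proj("scene",fx(F,(-42+a,-155+b,hc+c)))).tolist() for a,b,c in [(-17,-12,5),(17,-12,5),(17,12,5),(17,12,-5),(-17,12,5),(17,-12,-5)]])
s=np.load("d.npz")
print("wrist rod",proj("wrist",fx(F,(-42,-155,112)),s))
for z in (42,46,50): print(z,proj("wrist",fx(F,(-42,-139,z)),s))
im=cv2.imread("pics/d_w.png");cv2.imwrite("pics/d_wz.png",cv2.resize(im[195:320,80:260],None,fx=4,fy=4,interpolation=cv2.INTER_CUBIC))
im=cv2.imread("pics/d_s.png")[200:275,205:275];im=np.clip((cv2.resize(im,None,fx=8,fy=8,interpolation=cv2.INTER_CUBIC).astype(float)-20)*2.2,0,255)
cv2.imwrite("pics/d_sz2.png",im)
```

```text
rodtop [201. 166.]
38 [242. 323.]
42 [242. 313.]
46 [241. 302.]
50 [240. 292.]
39 [[134.0, 367.0], [259.0, 405.0], [297.0, 337.0], [298.0, 363.0], [174.0, 300.0], [260.0, 431.0]]
41 [[133.0, 362.0], [258.0, 400.0], [296.0, 331.0], [298.0, 357.0], [173.0, 295.0], [260.0, 426.0]]
43 [[133.0, 357.0], [258.0, 394.0], [296.0, 326.0], [298.0, 352.0], [173.0, 290.0], [260.0, 420.0]]
wrist rod [ 96.36409921 301.95581593]
42 [175.5824508  245.75916425]
46 [173.66663501 248.06138017]
50 [171.68194611 250.44765703][ WARN:0@0.558] global loadsave.cpp:1063 imwrite_ Unsupported depth image for selected encoder is fallbacked to CV_8U.
```

View pics/d_sz2.png

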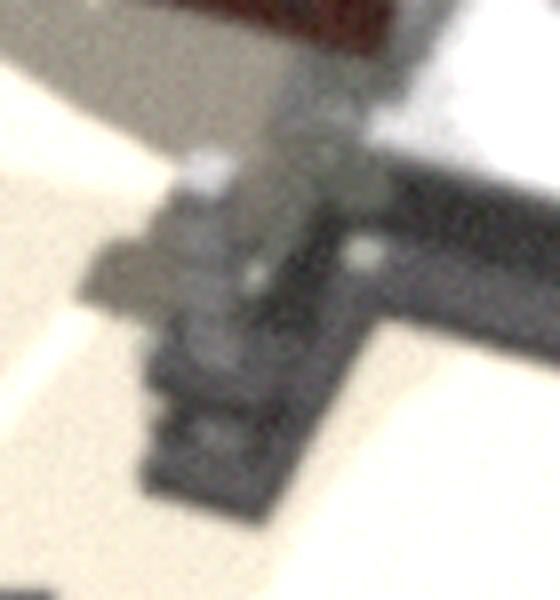

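View pics/d_wz.png

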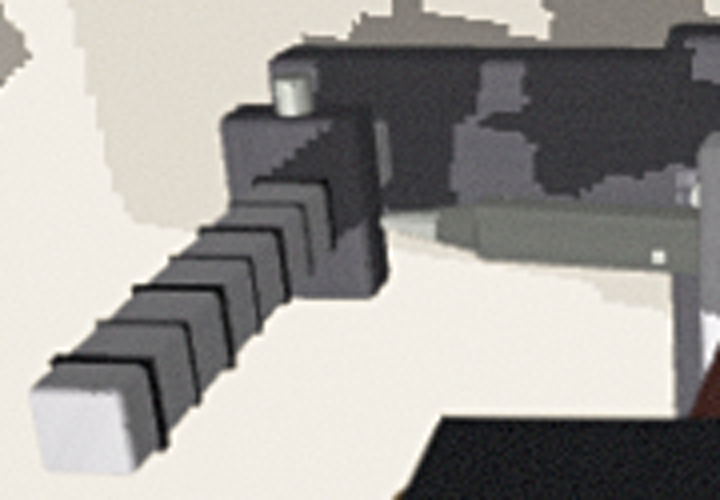

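Run:
```python
from h import *
import h
P=viewer.camera_params("wrist")
class V:
  def camera_params(self,n): return P
h.viewer=V()
F=frame((508.7,140.84),(530.9,13.2))
s=dict(np.load("d.npz"))
C=lambda x,y:np.array([80+x/4,195+y/4])
pr=lambda a,b,z:proj("wrist",fx(F,(-42+a,-155+b,z)),s)
print("rodtop corners meas-pred",[(C(x,y)-pr(a,b,112)).round(1).tolist() for a,b,x,y in [(-6,-6,33,392),(6,-6,42,470),(6,6,135,470),(-6,6,122,388)]])
print("bar end corner z24?",(C(272,55)-pr(-18+0,-17.5,12)).round(1))
for z in (42,44,46,48,50): print(z,[(C(x,y)-pr(a,b,z)).round(1).tolist() for a,b,x,y in [(-17,-12,222,110),(-17,12,380,104),(17,12,386,297)]])
```

```text
rodtop corners meas-pred [[6.2, 2.3], [3.5, 0.3], [3.2, -0.5], [4.4, 0.7]]
bar end corner z24? [5.  0.3]
42 [[3.1, 0.4], [7.8, -1.3], [4.0, 1.3]]
44 [[4.4, -0.6], [8.9, -2.3], [5.0, -0.0]]
46 [[5.8, -1.5], [9.9, -3.2], [5.9, -1.4]]
48 [[7.2, -2.5], [11.0, -4.2], [6.9, -2.7]]
50 [[8.6, -3.5], [12.1, -5.2], [7.9, -4.1]]
```

Run:
```python
from h import *
env.move_l([530.15,13.42,152.6],rate=8)
env.hold(1.0)
a=st();print(a["tool_pos"],a["force"],a["time_s"])
im=viewer.camera("wrist");cv2.imwrite("pics/e_w.png",im);cv2.imwrite("pics/e_wz.png",cv2.resize(im[195:320,80:260],None,fx=4,fy=4,interpolation=cv2.INTER_CUBIC))
im=viewer.camera("scene");im=np.clip((cv2.resize(im[200:275,205:275],None,fx=8,fy=8,interpolation=cv2.INTER_CUBIC).astype(float)-20)*2.2,0,255).astype(np.uint8)
cv2.imwrite("pics/e_sz2.png",im)
np.savez("e.npz",**a)
for z in (38,40,42,44,46,48): print(z,proj("wrist",fx(frame((508.7,140.84),(530.9,13.2)),(-42,-138,z)),a))
```

```text
[530.51190762  13.06136546 153.24410027] [-0.6614752  -4.55586417  9.87064166] 11.975
38 [177.0072255  244.36802425]
40 [176.07745727 245.4920991 ]
42 [175.13134855 246.63622849]
44 [174.1684745  247.80094286]
46 [173.18839585 248.98679105]
48 [172.19065829 250.19434108]
```

View pics/e_wz.png

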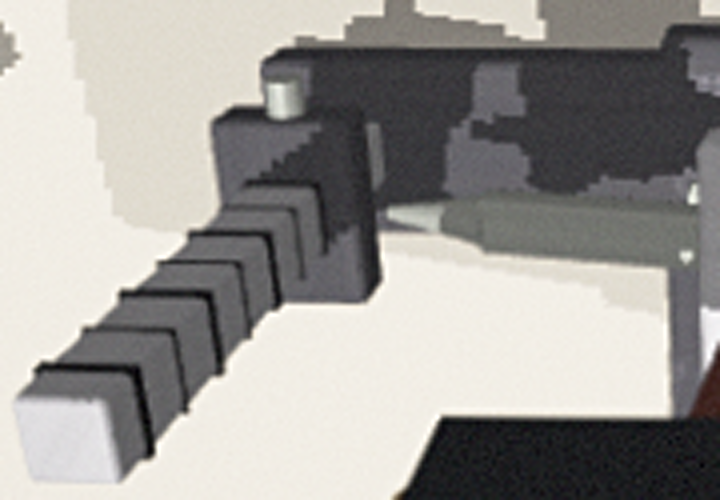

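View pics/e_sz2.png

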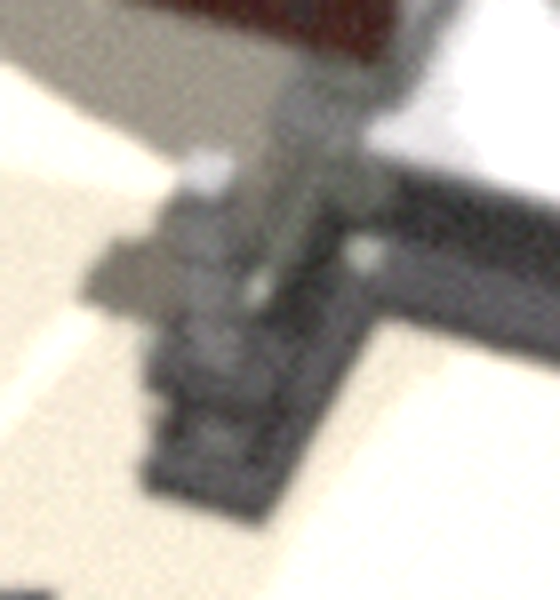

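Run:
```python
from h import *
for z in (151.8,151.2):
    env.move_l([530.15,13.42,z],rate=8); env.hold(1.3)
    a=env.read_state();print(a["tool_pos"],a["force"],a["time_s"])
im=viewer.camera("scene");im=np.clip((cv2.resize(im[200:275,205:275],None,fx=8,fy=8,interpolation=cv2.INTER_CUBIC).astype(float)-20)*2.2,0,255).astype(np.uint8)
cv2.imwrite("pics/f_sz2.png",im)
im=viewer.camera("wrist");cv2.imwrite("pics/f_wz.png",cv2.resize(im[195:320,80:260],None,fx=4,fy=4,interpolation=cv2.INTER_CUBIC))
```

```text
[530.52435349  13.04125335 152.50761488] [-1.58416326 -3.85527455 10.99538618] 13.625
[530.52144912  13.01337788 151.95126308] [-1.09895671 -4.88440096 11.40403964] 15.175
```

View pics/f_sz2.png

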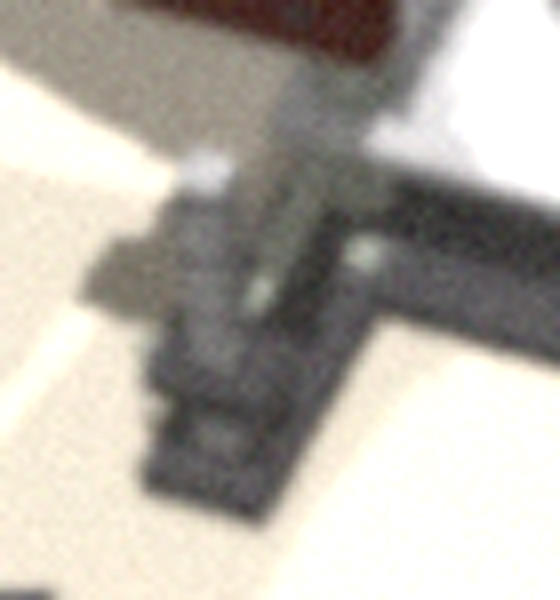

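View pics/f_wz.png

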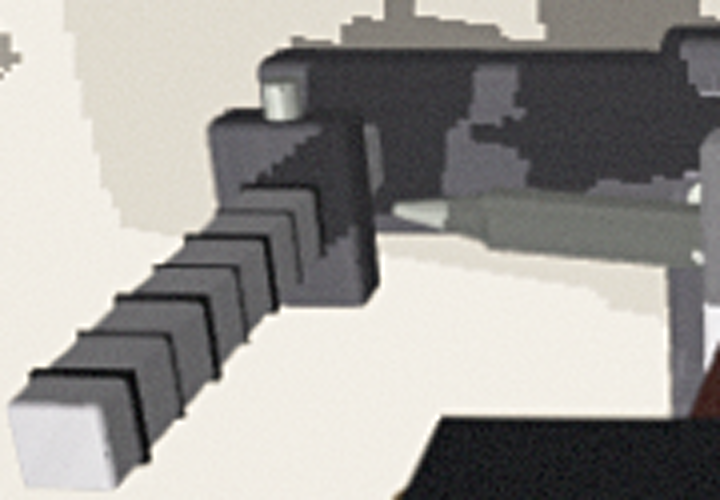

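Over the three holds the pointer was at about 42.5, 40 and 39 mm, all between the collar's edges (about 36–46 mm). Letting go now.

Run:
```python
from h import *
env.move_l([530.15,13.42,168],rate=25)
env.move_l([530.15,13.42,290],rate=150)
env.hold(0.7)
a=env.read_state();print(a["tool_pos"],a["force"],a["time_s"])
cv2.imwrite("pics/g.png",viewer.camera("wrist"))
im=viewer.camera("top");cv2.imwrite("pics/g_top.png",im)
d=cv2.absdiff(im,cv2.imread("pics/a_top.png")).max(2)
for n,(u,v) in dict(hm=(140,283),vb=(393,240),ring=(252,286),cf=(259,175)).items(): print(n,d[v-20:v+20,u-20:u+20].mean().round(1))
```

```text
[530.16171758  13.40020635 290.01104089] [ 0.0441653   0.38451563 -0.31417541] 17.7667
hm 4.8
vb 7.4
ring 38.8
cf 4.9
```

View pics/g.png

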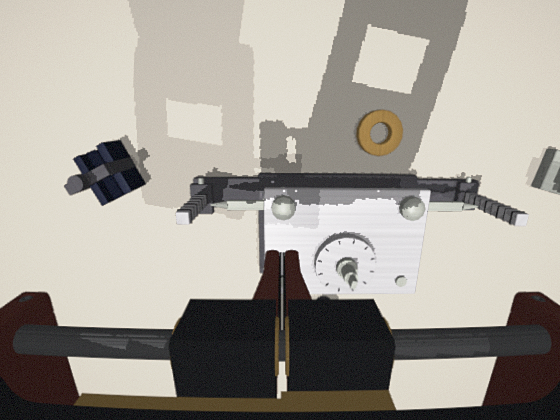

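View pics/g_top.png

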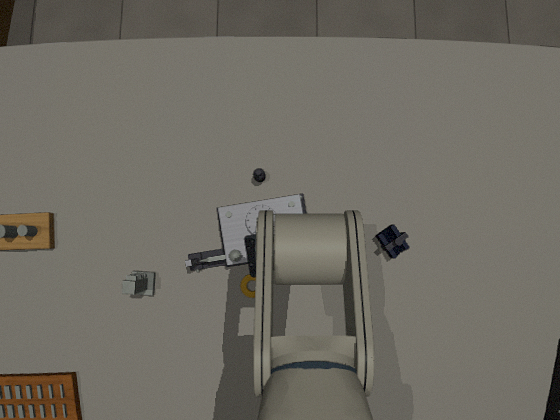

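The plate is level again. The pads are at (284,208) and (412,208), and the gauges look unmoved: the high ring difference is only the arm covering part of it.

Run:
```python
from h import *
print(onz("wrist",(380,132),14,env.read_state()), onz("top",(252.5,286),14))
print(workorder.sign_off())
```

```text
[442.44708373 110.03269392  14.        ] [442.73875805 109.47334171  14.        ]
the job is handed in; nothing more can be done
None
```

I pressed the right pad, the one beside the raised collar, with closed fingertips, held it, then let go and handed the job in. The robot clock read about 18 s. Sign-off gives no verdict, so success is my own estimate.

- **Collar height:** one view put the collar's middle at about 41 mm. The second, rougher view put it at 38.5–39 mm, so the two disagree by about 2.5 mm. I aimed between them.
- **Hold:** I held for more than 1 s at each of three depths. From travel and force, the pointer was at about 42.5, 40 and 39 mm, with 10–11.4 N on the pad. All three lie inside the collar on either reading, and well above the point that counts as driven past it. The low-resolution scene view suggested the first hold was 1–2 mm higher, which still falls within the collar or at its upper edge.
- **Release:** the wrist picture afterwards shows the plate level, and the force on the tool was back to about zero with the arm about 125 mm clear of the pad.
- **Gauges:** the height master, V-block and centre-finder match their starting picture. The arm partly hid the ring gauge in that view, but its position from the wrist camera agrees with its starting position to about 1 mm.

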